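# Ballast rings into the model tug

## Task

Ballast the red model tug: pick up the two brass rings from the blue mat and drop them one after the other into the white tube on its deck, so that they lie flat on top of each other at the bottom of the tube. Leave the wider dark steel ring where it lies.

Things in the scene. Friction and masses are not known exactly. Their poses are not given: they have to be found in the camera images.
- brass_a: one of two alike brass ballast rings: outside diameter 46 mm, hole 20 mm, 12 mm thick, about 0.14 kg, loose, lying flat on a paper-thin blue mat on the bench among other small objects. Origin at the centre of the ring (6 mm above the bench at the start), z along its axis.
- brass_b: the other brass ballast ring, same size and origin as brass_a. Let go level and centred over the tube, its underside about at the mouth, a ring falls in by itself.
- tube_mouth (a point): mouth centre of the white upright tube on the fixed red model tug, 100 mm above bench; z up, y to bow. Bore 64 mm, flared over the top 4 mm to 68 mm (72 mm outside); flat floor 33 mm below mouth. Hull 440 x 132 mm, bulwark 82 mm above bench; white wheelhouse begins 120 mm from the tube's axis towards the bow, roof 128 mm, mast 188 mm above bench.
- steel_ring: bystander: wider dark steel ring, 72 mm outside diameter, hole 44 mm, 12 mm thick, too wide for the tube, loose on the bench. Origin at its centre. (Also about, unlisted: a small black plastic ring 30 mm wide and 12 mm thick, a grey jar with a red lid, 50 mm tall, a red-handled screwdriver.)
Not all that is in view belongs to the job. What is shaped like the brass_b but green or pink is not meant.

How it is judged:
By the outcome, as a careful person would: the job done as asked, in the order asked, and still so for the second after the job is handed in, with the robot touching nothing.
It also fails if it takes over 58 s, if anything falls off the work surface, if the arm or the gripper's body presses on something with over 40 N, if the wrist force passes 120 N, or if a joint passes its speed limit or range.

## Robot

A 6-joint arm with a two-finger parallel gripper is mounted at the origin on the work surface. World frame = base frame: x ahead of the robot, y to its left, z up, the work surface at z = 0. Lengths are in m, angles in rad, forces in N, time in s.
With the tool pointing down it reaches from about 0.275 to 0.75 m from the base axis. Payload 10.2 kg.
Tool frame: the origin (TCP) lies midway between the tips of the shut fingers; the grasp point (between the pads) lies 19 mm behind it (env.hold_point_z is the distance from the TCP to the grasp point, in m); z points along the fingers, y is the line along which they close (so a half turn about z gives the same grasp; the last joint's range is limited). The gripper opens to 85 mm and grips with 20 to 120 N. Pads are 22 mm wide; open, the fingers measure 114 mm over their backs; the gripper's body (76 mm by 85 mm) begins 54 mm behind the grasp point. The pads swing forward as they close: fully open they stand 13 mm farther back than shut.
Start: joints at [0.896, 0.313, 1.498, -0, 1.331, -0.223], TCP at [0.229, 0.472, 0.231] pointing down, gripper open.
Joint ranges: [-2.94, 2.94], [-0.97, 2.17], [0.19, 2.56], [-1.23, 4.37], [0.02, 3.11], [-2.88, 2.88]. Speed limits (rad/s): [2.39, 2.39, 3.01, 3.14, 3.14, 3.14].

## Interface

Orientations are given as a unit quaternion [x, y, z, w].
In Python, from bench import env, kinematics, monitor, eyes, job gives the robot as it stands. The module is installed in compiled form; this text tells all that it offers. Calls block until the motion is done:
- env.reach(position, orientation): joint-space move of the TCP to a pose.
- env.movel(position, velocity=0.15, frame=None, guard=None): straight line of the TCP; frame=None keeps the orientation; velocity is the mean speed in m/s. With guard (N) it stops when the force on the tool has changed by that much, and returns True; else False.
- env.set_joints(angles): joint-space move.
- env.release() and env.close_gripper(effort=None): open the fingers fully, or close them until they stop; effort is the grip in N (None keeps the last).
- env.hold(seconds).
- kinematics.ik(position, orientation): joint angles nearest the present ones, or None.
- monitor.sense(): the state.
- eyes.grab_frame(name): name is "side" or "top"; returns a dict with "frame" (400x640x3 uint8, red, green, blue), "mtx" (3x3 intrinsics, pixels), "view" (4x4, takes a point from world to camera coordinates). Camera axes: x right, y down, z forward; pixel columns grow to the right and rows downward; lengths in m; the calibration is good to about 2 mm. A picture is of the moment at which its call begins. There is no depth.
A pose or a line that the arm cannot do raises env.MotionError and nothing moves.
- job.hand_in(): hands the job in; it is judged then, once.
The state is a dict: "clock": time; "joints": joint angles; "qvel": joint speeds; "joint_efforts": joint torques, N m; "position": TCP position; "ee_rot": TCP orientation; "contact_force": force on the tool from outside, world axes, zero at the start; "ft_torque": the same for the moment, N m; "finger_gap": opening from 0.0 (shut) to 1.0 (fully open); "gripper_force": force on a finger pad.
Only numpy, scipy, OpenCV 4.12 (cv2) and the standard library are available. Lean on these libraries where they do the work, as an engineer would, in place of code of your own. Each camera call takes 0.05 s, during which the arm holds its last target. There are 200 camera calls.

## Working session

There is one attempt and no reset: what is moved stays moved. The work goes in short steps, each a Python script; the robot and the scene stay as the last script left them, time stands still between calls to the robot, and variables do not carry over. Pictures are saved under pics/ and viewed, at most 10 in all, crops included, and the job is handed in when it is done.

```bash
mkdir -p pics; cat > h.py <<'E'
import numpy as np, cv2
from bench import env, kinematics, monitor, eyes, job
def px2w(f,u,v,z):
    K,V=f["mtx"],f["view"]; R,t=V[:3,:3],V[:3,3]
    d=R.T@np.linalg.inv(K)@np.array([u,v,1.]); c=-R.T@t
    return c+d*(z-c[2])/d[2]
def w2px(f,p):
    q=f["mtx"]@(f["view"][:3,:3]@np.asarray(p)+f["view"][:3,3]); return q[:2]/q[2]
def save(n,im,s=1.25):
    cv2.imwrite(f"pics/{n}.png",cv2.cvtColor(cv2.resize(im,None,fx=s,fy=s,interpolation=cv2.INTER_CUBIC),cv2.COLOR_RGB2BGR))
E
python3 - <<'E'
from h import *
for n in("top","side"):
    f=eyes.grab_frame(n); save(n+"0",f["frame"]); np.savez(n+"0.npz",**f)
    V=f["view"]; print(n,(-V[:3,:3].T@V[:3,3]).round(3),V[:3,:3].round(2).tolist(),f["mtx"].tolist())
print(monitor.sense())
E
```

```text
top [0.323 0.016 1.001] [[0.07, -1.0, -0.0], [-0.97, -0.07, -0.22], [0.22, 0.02, -0.98]] [[427.7633723858543, 0.0, 323.64497922246204], [0.0, 427.7633723858543, 199.15657578079455], [0.0, 0.0, 1.0]]
side [ 0.392 -0.53   0.677] [[0.98, -0.22, 0.01], [-0.15, -0.71, -0.69], [0.16, 0.67, -0.73]] [[370.40483013998124, 0.0, 317.0536951556245], [0.0, 370.40483013998124, 202.544315312159], [0.0, 0.0, 1.0]]
{'clock': 0.1, 'joints': array([ 8.95635062e-01,  3.13387032e-01,  1.49834683e+00, -2.53861912e-05,
        1.33097717e+00, -2.23408365e-01]), 'qvel': array([-0.00043202, -0.00141149, -0.00240234, -0.00066988,  0.00133816,
       -0.00077363]), 'joint_efforts': array([ 1.14821421e-03, -4.12908590e+01, -2.60140514e+01, -2.32979910e-04,
        3.10493415e-03,  1.07392009e-05]), 'position': array([0.22906469, 0.47214729, 0.23080126]), 'ee_rot': array([ 2.23957654e-01,  9.74598716e-01, -5.09047681e-04, -2.31762791e-04]), 'contact_force': array([ 0.11151777, -0.43037325,  0.04812098]), 'ft_torque': array([-0.01800418,  0.04304231,  0.01098334]), 'gripper_force': 0.0, 'finger_gap': 0.9974435806633889}
```

View pics/top0.png

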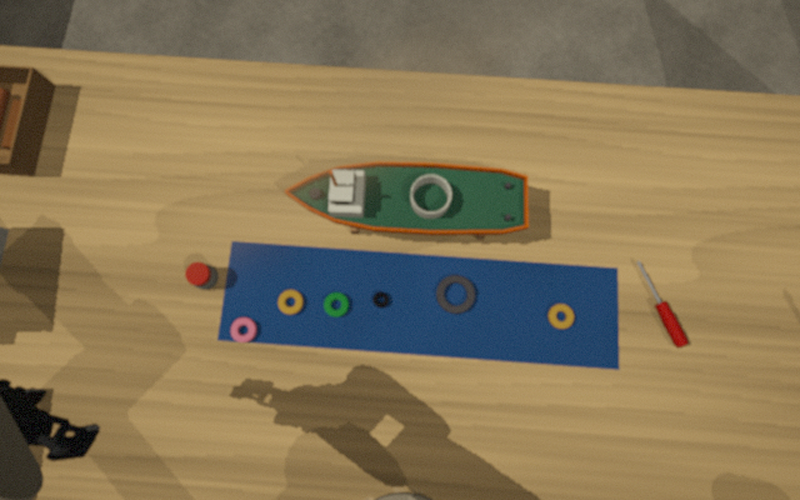

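View pics/side0.png

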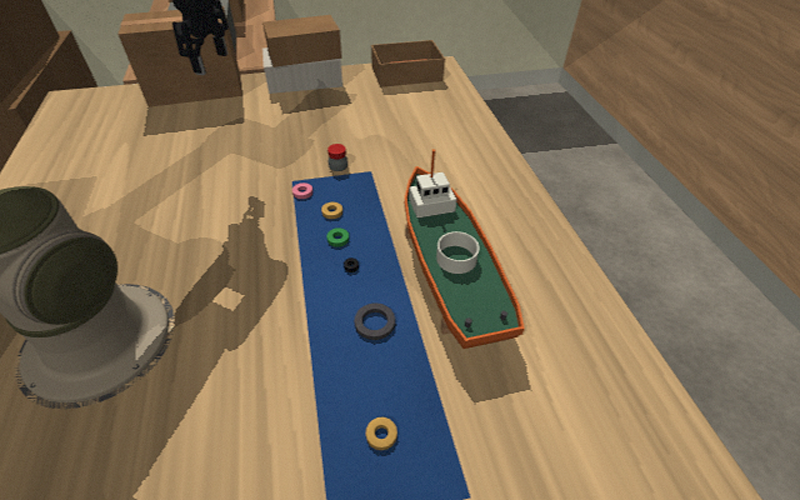

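The top picture (800 px scale) shows these candidates:
- Yellow rings at (290,301) and (561,316).
- A green ring at (336,304) and a pink one at (243,329), both decoys.
- A black ring at (381,299) and the steel ring at (456,294).
- The tube mouth at (431,195).

The two yellow rings fit the brass description in both colour and size. I'll confirm with an enlarged crop and measure them.

```bash
python3 - <<'E'
from h import *
from scipy import ndimage as nd
F={n:dict(np.load(n+"0.npz")) for n in("top","side")}
for n in F:
    f=F[n]; h=cv2.cvtColor(f["frame"],cv2.COLOR_RGB2HSV)
    # mat mask hull -> yellow within
    blue=(abs(h[...,0].astype(int)-108)<12)&(h[...,1]>120)
    L,k=nd.label(blue); i=np.argmax(nd.sum(blue,L,range(1,k+1)))+1
    hull=np.zeros(blue.shape,np.uint8); cv2.fillConvexPoly(hull,cv2.convexHull(np.argwhere(L==i)[:,::-1].astype(np.int32)),1)
    for nm,lo,hi in(("brass",14,32),("green",50,85),("pink",150,180)):
        m=(h[...,0]>=lo)&(h[...,0]<=hi)&(h[...,1]>90)&(hull>0)
        L,k=nd.label(m)
        for j in range(1,k+1):
            p=np.argwhere(L==j)[:,::-1]
            if len(p)<60: continue
            c,ax,an=cv2.fitEllipse(cv2.convexHull(p.astype(np.float32)))
            print(n,nm,len(p),np.round(c,1),np.round(ax,1),px2w(f,*c,.008).round(4),"mean sat/val",h[L==j][:,1:].mean(0).round())
t,s=F["top"]["frame"],F["side"]["frame"]
up=lambda a:cv2.resize(a,(390,290),interpolation=cv2.INTER_CUBIC)
save("crop",np.vstack([np.hstack([up(t[210:284,180:280]),up(t[216:290,400:500])]),np.hstack([up(t[120:194,295:395]),up(s[165:239,316:416])])]),1)
E
```

```text
top brass 272 [232.2 241.2] [19.3 20.1] [0.4276 0.2412 0.008 ] mean sat/val [161. 156.]
top brass 283 [448.6 252.7] [19.5 20.9] [ 0.4373 -0.2613  0.008 ] mean sat/val [162. 155.]
top green 283 [268.7 243.2] [19.8 20.1] [0.4292 0.1559 0.008 ] mean sat/val [177. 114.]
top pink 288 [194.9 263.4] [20.1 20.6] [0.3705 0.321  0.008 ] mean sat/val [102. 170.]
side brass 173 [265.3 167.9] [13.2 17.2] [0.4266 0.2411 0.008 ] mean sat/val [147. 156.]
side brass 451 [304.7 346.4] [24.9 26.2] [ 0.4359 -0.2608  0.008 ] mean sat/val [146. 170.]
side green 212 [270.  189.5] [15.2 18. ] [0.4279 0.1557 0.008 ] mean sat/val [145. 108.]
side pink 156 [241.8 152.3] [12.5 16.2] [0.3697 0.3213 0.008 ] mean sat/val [110. 173.]
```

View pics/crop.png

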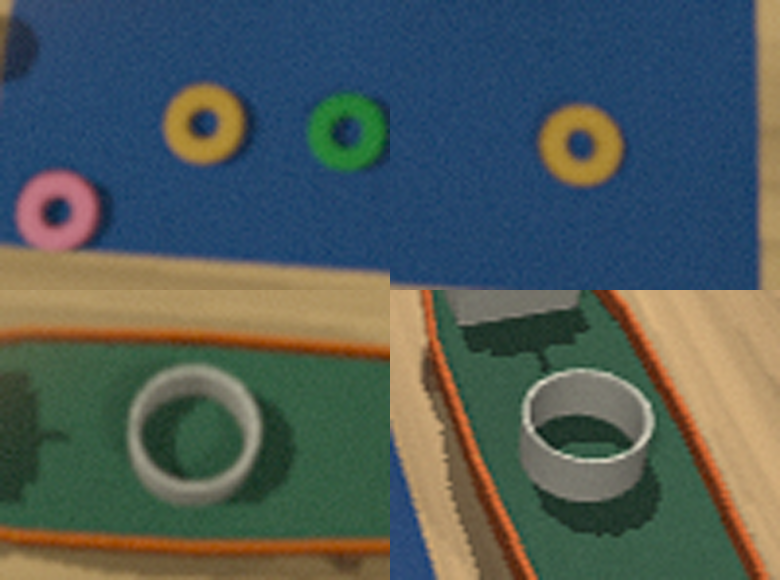

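The crop confirms two brass rings: the upper left one beside the green and pink decoys, and the one alone at upper right. Both are full-sized, with the same 20 px size in the top view. Next I'll fit the tube rim and pick up the first ring.

```bash
python3 - <<'E'
from h import *
from scipy.optimize import minimize
F={n:dict(np.load(n+"0.npz")) for n in("top","side")}
a=np.linspace(0,2*np.pi,120,endpoint=False)
def sc(xy,ns):
    s=0
    for n in ns:
        f=F[n]; g=cv2.GaussianBlur(cv2.cvtColor(f["frame"],cv2.COLOR_RGB2GRAY),(0,0),.7).astype(np.float32)
        P=np.array([w2px(f,(xy[0]+.035*np.cos(t),xy[1]+.035*np.sin(t),.1)) for t in a],np.float32)
        s+=cv2.remap(g,P[None,:,0],P[None,:,1],cv2.INTER_LINEAR).mean()
    return -s
g=px2w(F["top"],345,157,.1)[:2]; print("init",g,px2w(F["side"],366.8,196.9,.1))
for ns in(["top"],["side"],["top","side"]):
    r=minimize(sc,g,args=(ns,),method="Nelder-Mead",options=dict(initial_simplex=[g,g+[.006,0],g+[0,.006]])); print(ns,r.x.round(4),r.fun)
for p in((.427,.241,0),(.4365,-.261,0),(g[0],g[1],.11)):
    for q in((.7071,.7071,0,0),(.7071,-.7071,0,0)): print(kinematics.ik(p,q))
E
```

```text
init [ 0.62101044 -0.00597503] [ 0.62593329 -0.00496293  0.1       ]
['top'] [ 0.6253 -0.0038] -136.99693298339844
['side'] [ 0.6245 -0.0038] -146.50982666015625
['top', 'side'] [ 0.6247 -0.0038] -283.0985412597656
[ 2.74357484e-01  5.61968862e-01  1.82950126e+00 -4.44089210e-16
  7.50122528e-01  2.74357484e-01]
[ 2.74357484e-01  5.61968862e-01  1.82950126e+00 -4.44089210e-16
  7.50122528e-01 -2.86723517e+00]
[-7.69619564e-01  5.89899519e-01  1.77451094e+00 -4.44089210e-16
  7.77182198e-01 -7.69619564e-01]
[-7.69619564e-01  5.89899519e-01  1.77451094e+00 -4.44089210e-16
  7.77182198e-01  2.37197309e+00]
[-1.98000115e-01  6.31016922e-01  1.33882497e+00 -4.44089210e-16
  1.17175076e+00 -1.98000115e-01]
None
```

The tube mouth comes out at (0.6247, -0.0038), and both cameras agree. Now I'll pick the first ring.

```bash
python3 - <<'E'
from h import *
Q=[.7071068,.7071068,0,0]
x,y=.4270,.2412
env.reach([x,y,.10],Q)
print(env.movel([x,y,.001],velocity=.1,guard=8), monitor.sense()["position"])
env.close_gripper(40)
s=monitor.sense(); print(s["clock"],s["finger_gap"],s["gripper_force"],s["contact_force"])
f=eyes.grab_frame("side"); u,v=w2px(f,(x,y,.02)).astype(int)
env.movel([x,y,.16],velocity=.2)
s=monitor.sense(); print(s["clock"],s["finger_gap"],s["gripper_force"],s["contact_force"])
g=eyes.grab_frame("side"); p=w2px(g,(x,y,.17)).astype(int)
c=lambda F,u,v:cv2.resize(F["frame"][v-37:v+38,u-50:u+50],(400,300),interpolation=cv2.INTER_CUBIC)
save("grip1",np.hstack([c(f,u,v),c(g,*p)]),1); print(u,v,p)
E
```

```text
False [0.42732326 0.24133759 0.00150693]
2.9833 0.5093999642162564 39.75356938317418 [-2.04659587 -0.3148327   7.90493183]
3.975 0.5070264779977968 40.93438044190407 [ 0.02970995  0.20211999 -1.06650738]
265 164 [259 116]
```

View pics/grip1.png

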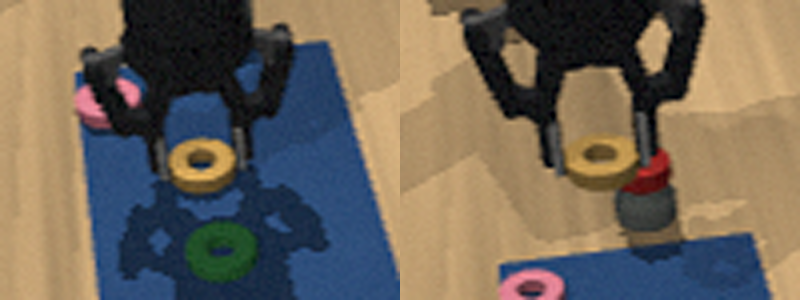

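Ring 1 is held level, with its underside about level with the fingertips. The tips touched the bench at TCP z≈0.0015. I'll carry it to the tube and release it with the underside 2–3 mm above the mouth.

```bash
cat >> h.py <<'E'
Q=[.7071068,.7071068,0,0]; TX,TY=.6247,-.0038
def place(n):
    env.reach([TX,TY,.17],Q)
    print(env.movel([TX,TY,.104],velocity=.1,guard=8), monitor.sense()["position"])
    env.hold(.3); env.release(); env.hold(.2)
    env.movel([TX,TY,.22],velocity=.25)
    s=monitor.sense(); print(s["clock"],s["finger_gap"],s["contact_force"])
E
python3 - <<'E'
from h import *
place(1)
env.reach([.4365,-.261,.12],Q)
t,s=(eyes.grab_frame(n) for n in("top","side"))
c=lambda F,u,v:cv2.resize(F["frame"][v-37:v+38,u-50:u+50],(400,300),interpolation=cv2.INTER_CUBIC)
save("put1",np.hstack([c(t,345,157),c(s,367,200)]),1); print(monitor.sense()["clock"])
E
```

```text
False [ 0.62508113 -0.00372771  0.10475812]
7.6417 1.003588789294227 [-0.4958266  -0.94107696 -0.35269256]
9.0083
```

View pics/put1.png

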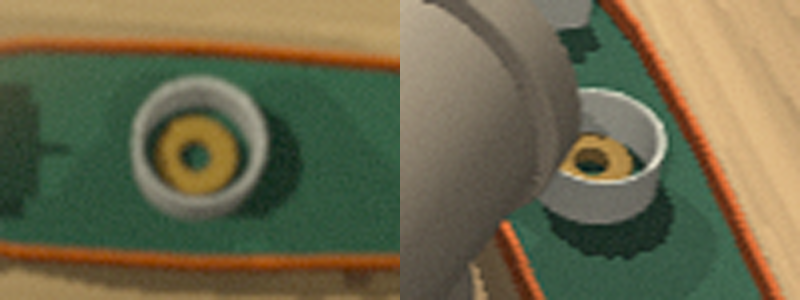

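Ring 1 lies flat at the tube bottom: in the top crop it's at (197,155) inside the rim, roughly centred. Now ring 2.

```bash
python3 - <<'E'
from h import *
x,y=.4366,-.261
print(env.movel([x,y,.0025],velocity=.1,guard=8))
env.close_gripper(40)
s=monitor.sense(); print(s["finger_gap"],s["gripper_force"],s["contact_force"])
env.movel([x,y,.17],velocity=.2)
s=monitor.sense(); print(s["finger_gap"],s["gripper_force"])
f=eyes.grab_frame("side"); u,v=w2px(f,(x,y,.175)).astype(int)
save("grip2",f["frame"][max(v-60,0):v+60,u-80:u+80],4)
if not .47<s["finger_gap"]<.54: raise SystemExit("no grip")
place(2)
env.reach([.4,-.25,.25],Q)
t,s=(eyes.grab_frame(n) for n in("top","side"))
c=lambda F,u,v:cv2.resize(F["frame"][v-37:v+38,u-50:u+50],(400,300),interpolation=cv2.INTER_CUBIC)
save("put2",np.hstack([c(t,345,157),c(s,367,200)]),1); save("top2",t["frame"]); print(monitor.sense()["clock"])
E
```

```text
False
0.5116095740676051 40.57115769479424 [-1.67261417  1.28669678  5.26969585]
0.5107137867823746 40.82040430046618
False [ 0.62507966 -0.00400766  0.10474769]
15.4833 1.000172358713715 [ 0.58816888 -0.02233245 -1.0147197 ]
16.85
```

View pics/put2.png

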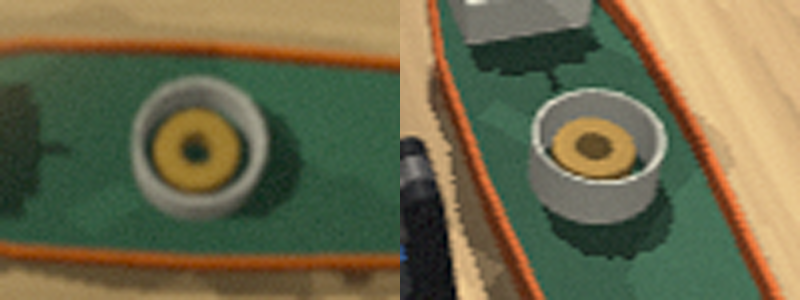

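View pics/top2.png

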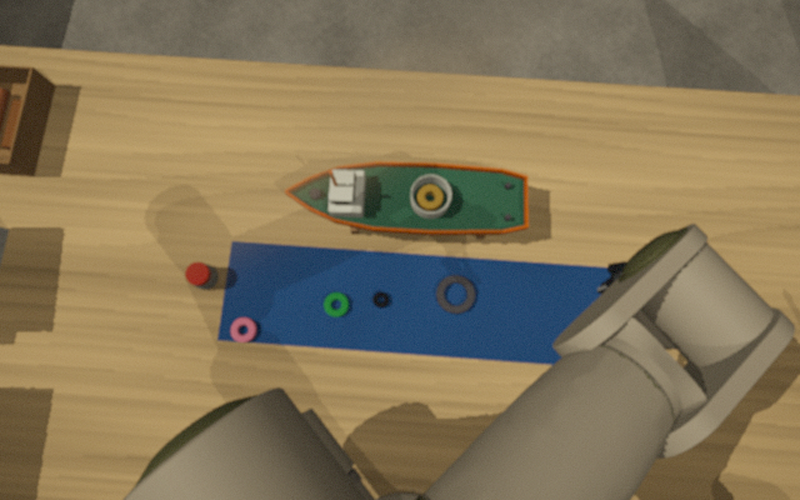

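Both rings lie flat and stacked in the tube: top crop (196,150), side crop (594,147) with brass visible through the hole. The steel ring is still at (456,294), and the arm is clear at z=0.25.

```bash
python3 -c "
from h import *
env.hold(.5); print(job.hand_in())"
```

```text
the job is handed in; nothing more can be done
None
```

Both brass rings lie flat on top of each other at the bottom of the tug's tube, the steel ring wasn't moved, and I handed the job in at about 17 s of the 58 s allowed.

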